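# Stack and chock steel tubes in a cradle

## Task

Build up the tube stack in the cradle: lay the long loose tube in the cradle so that it lies against the tube already there, then set the chock flat on the cradle's bed with its sloping face snug against that tube. Only then lay the short tube on top, in the groove between the two long ones. Lay the tubes down rather than dropping them, keep everything roughly centred on the cradle, and leave the hammer, brush and tin alone.

Things in the scene. Friction and masses are not known exactly. Their poses are not given: they have to be found in the camera images.
- cradle: Fixed grey steel cradle, base plate 150 x 225 mm. Two bolsters at local x = -50 and +50 mm, each a lopsided V: a 195 mm bed (50 mm high at y = 0, its +y end low: slope 5 degrees, open at the -y end) and a steep stop, 60 degrees to the bed, at +y, 84 mm high. Tubes lie along local x and roll down to +y by themselves; the chock goes on the -y side. Origin on the table, midway between bolsters; z up.
- first_center (a point): Centre of the plain steel tube already in the cradle against the stop (loose; 50 mm diameter, 180 mm long, 0.5 kg; its local x is the tube's axis). At (0, 47, 71) mm in the cradle's frame. It stays there.
- long_center (a point): Centre of the loose long steel tube, 50 mm diameter, 180 mm long, about 0.5 kg; local x is its axis. It starts on one of two identical wooden rests, centre 55 mm above the table; the rest reaches up to about 16 mm below the centre at the tube's sides, so fingers may go 14 mm below the centre.
- short_center (a point): Centre of the loose short steel tube, 50 mm diameter, 120 mm long, about 0.35 kg; its local x is its axis. It starts on the other wooden rest, centre 55 mm above the table, with the same room for the fingers.
- chock_grip (a point): Grip point of the loose dark steel chock (0.45 kg), 50 mm above its flat underside, in the upright bar: 20 mm thick (local y), 140 mm long (x), top at 64 mm. The chock is 140 mm long and 70 mm from back to nose; its sloping nose plate (60 degrees to the base, 27 mm high) is on the +y side, 27 mm ahead of the bar, so keep fingertips 30 mm above the underside. Starts on the table.
- chock_nose (a point): Middle of the chock's nose edge, on its underside, 57 mm in front (local +y) of the grip bar's mid-plane. Same axes as the chock: x along it, y forward, z up.
- seat_first (a point): Point fixed on the cradle (its axes): where the first tube's centre lies.
- seat_long (a point): Point fixed on the cradle (its axes): where the long tube's centre lies when it rests on the bed against the first tube; (0, -3, 75) mm in the cradle's frame. Set down about 25 mm up the bed (local -y) of here, where a finger still fits between the tubes, it rolls home by itself when let go.
- seat_nose (a point): Point fixed on the cradle (its axes), on the bed: where the middle of the chock's nose edge lies when its sloping face touches the long tube; (0, -19, 52) mm in the cradle's frame.
- seat_short (a point): Point fixed on the cradle (its axes): where the short tube's centre lies in the groove on top of the two long tubes; (0, 26, 116) mm in the cradle's frame. Fingers reaching more than 15 mm below its centre touch the tubes below.
- hammer: Hammer with a wooden handle, 280 mm long, lying on the table beyond the cradle; leave alone. Origin under its middle.
- brush: Hand brush lying on the table at the far left; leave alone.
- tin: Bare metal tin, 68 mm diameter, 100 mm tall, standing at the far right; leave alone. Origin at the centre of its base.
Things that resemble listed ones, but are neither listed nor needed, are in the scene too. Leave any blue, green or yellow look-alike of the part that bears long_center alone.

How it is judged:
On the way, in this order (a step that is already met when the one before it is completed fails the run):
1. the long tube lies on the cradle's bed against the first tube, let go and at rest (x of first_center in the frame of seat_first between -0.03 and 0.03 m and y of first_center in the frame of seat_first between -0.005 and 0.005 m and z of first_center in the frame of seat_first between -0.005 and 0.005 m and angle between the x axis of each of first_center, long_center and the x axis of cradle, either way round below 0.1 rad and x of long_center in the frame of seat_long between -0.03 and 0.03 m and y of long_center in the frame of seat_long between -0.005 and 0.005 m and z of long_center in the frame of seat_long between -0.005 and 0.005 m and contact force between long and the fingers below 0.2 N and linear speed of long below 0.02 m/s and distance between short_center and seat_short above 0.08 m), for 0.2 s.
2. the chock stands flat on the bed with its nose against the long tube, let go and at rest, before the short tube goes on top (x of first_center in the frame of seat_first between -0.03 and 0.03 m and y of first_center in the frame of seat_first between -0.005 and 0.005 m and z of first_center in the frame of seat_first between -0.005 and 0.005 m and angle between the x axis of each of first_center, long_center, chock_nose and the x axis of cradle, either way round below 0.1 rad and x of long_center in the frame of seat_long between -0.03 and 0.03 m and y of long_center in the frame of seat_long between -0.005 and 0.005 m and z of long_center in the frame of seat_long between -0.005 and 0.005 m and x of chock_nose in the frame of seat_nose between -0.03 and 0.03 m and y of chock_nose in the frame of seat_nose between -0.006 and 0.006 m and z of chock_nose in the frame of seat_nose between -0.005 and 0.005 m and angle between the z axis of chock_nose and the z axis of cradle, either way round below 0.16 rad and contact force between chock and the fingers below 0.2 N and linear speed of each of chock, long below 0.02 m/s and distance between short_center and seat_short above 0.08 m), for 0.2 s.
At the end, for the whole second after the job is handed in: Tube centres within 5 mm of their seats across and in height, 30 mm along the cradle, axes within 0.10 rad of it; chock nose within 6 mm of its place across, 5 mm in height, 30 mm along, turned under 0.10 rad, up axis within 0.16 rad of the cradle's; all let go, below 0.02 m/s (x of first_center in the frame of seat_first between -0.03 and 0.03 m and y of first_center in the frame of seat_first between -0.005 and 0.005 m and z of first_center in the frame of seat_first between -0.005 and 0.005 m and angle between the x axis of each of first_center, long_center, chock_nose, short_center and the x axis of cradle, either way round below 0.1 rad and x of long_center in the frame of seat_long between -0.03 and 0.03 m and y of long_center in the frame of seat_long between -0.005 and 0.005 m and z of long_center in the frame of seat_long between -0.005 and 0.005 m and x of chock_nose in the frame of seat_nose between -0.03 and 0.03 m and y of chock_nose in the frame of seat_nose between -0.006 and 0.006 m and z of chock_nose in the frame of seat_nose between -0.005 and 0.005 m and angle between the z axis of chock_nose and the z axis of cradle, either way round below 0.16 rad and x of short_center in the frame of seat_short between -0.03 and 0.03 m and y of short_center in the frame of seat_short between -0.005 and 0.005 m and z of short_center in the frame of seat_short between -0.005 and 0.005 m and linear speed of each of first, long, short, chock below 0.02 m/s and contact force between short and the fingers below 0.2 N); the robot touches nothing.
It fails at once if the hammer is shifted by more than 30 mm (distance of hammer from where it was at the start of the episode above 0.03 m).
It fails at once if the brush is shifted by more than 30 mm (distance of brush from where it was at the start of the episode above 0.03 m).
It fails at once if the tin is shifted by more than 30 mm (distance of tin from where it was at the start of the episode above 0.03 m).
It fails at once if the long tube is dropped (faster than 0.45 m/s while not held: a free fall of over 10 mm) (contact force between long and the fingers below 0.2 N and linear speed of long above 0.45 m/s).
It fails at once if the short tube is dropped (faster than 0.45 m/s while not held: a free fall of over 10 mm) (contact force between short and the fingers below 0.2 N and linear speed of short above 0.45 m/s).
It also fails if it takes over 66 s, if anything falls off the work surface, if the arm or the gripper's body presses on something with over 40 N, if the wrist force passes 120 N, or if a joint passes its speed limit or range.

## Robot

A 7-joint arm with a two-finger parallel gripper is mounted at the origin on the work surface. World frame = base frame: x ahead of the robot, y to its left, z up, the work surface at z = 0. Lengths are in m, angles in rad, forces in N, time in s.
With the tool pointing down it reaches from about 0.425 to 0.95 m from the base axis. Payload 4.7 kg.
Tool frame: the origin (TCP) lies between the finger pads; the fingertips stand 25 mm ahead of it and the grasp point (between the pads) lies 6 mm ahead of it; z points along the fingers, y is the line along which they close (so a half turn about z gives the same grasp; the last joint's range is limited). The gripper opens to 85 mm and grips with 20 to 120 N. Pads are 22 mm wide; open, the fingers measure 114 mm over their backs; the gripper's body (76 mm by 85 mm) begins 54 mm behind the grasp point. The pads swing forward as they close: fully open they stand 13 mm farther back than shut.
Start: joints at [1.153, 0.469, -0.049, 1.532, 0.024, 1.141, -0.082], TCP at [0.256, -0.625, 0.256] pointing down, gripper open.
Joint ranges: [-2.59, 2.59], [-0.33, 1.99], [-1.39, 1.29], [0.1, 2.45], [-1.04, 4.18], [0.21, 1.99], [-2.66, 2.66]. Speed limits (rad/s): [2.57, 2.57, 3.14, 3.14, 3.14, 3.14, 3.14].

## Interface

Orientations are given as a 3x3 rotation matrix whose columns are the frame's x, y, z axes.
In Python, from rig import * gives the robot as it stands. Calls block until the motion is done:
- movep(position, orientation): joint-space move of the TCP to a pose.
- move_l(position, attitude=None, feed=0.15, until_force=None): straight line of the TCP; attitude=None keeps the orientation; feed is the mean speed in m/s. With until_force (N) it stops when the force on the tool has changed by that much, and returns True; else False.
- move_joints(angles): joint-space move.
- command_gripper(opening, newtons=None): finger opening in m; newtons is the grip in N (None keeps the last); returns when the fingers have stopped.
- sleep(seconds).
- inverse_kinematics(position, orientation): joint angles nearest the present ones, or None.
- sense(): the state.
- camera(name): name is "side" or "top" or "wrist"; returns (picture, depth): 384x512x3 uint8, red, green, blue; 384x512 float32, m along the optical axis (not along the pixel's ray), 0 where there is no reading.
- camera_params(name): a dict with "K" (3x3 intrinsics, pixels), "position" and "rotation" of the camera in the world; the wrist camera has in their place "tool_from_camera" (4x4, takes a point from camera to tool coordinates, whose origin is the TCP and whose axes are the flange's). Camera axes: x right, y down, z forward; pixel columns grow to the right and rows downward; lengths in m; the calibration is good to about 2 mm. A picture is of the moment at which its call begins: read the wrist's pose just before it. camera_params takes no time and is no camera call.
A pose or a line that the arm cannot do raises Unreachable and nothing moves.
- finish_job(): hands the job in; it is judged then, once.
The state is a dict: "time_s": time; "joint_pos": joint angles; "qd": joint speeds; "joint_efforts": joint torques, N m; "position": TCP position; "tcp_rot": TCP orientation; "wrist_force": force on the tool from outside, world axes, zero at the start; "ft_torque": the same for the moment, N m; "finger_gap": finger opening in m; "gripper_force": force on a finger pad.
Only numpy, scipy, OpenCV 4.12 (cv2) and the standard library are available. Lean on these libraries where they do the work, as an engineer would, in place of code of your own. Each camera call takes 0.05 s, during which the arm holds its last target. There are 200 camera calls.

## Working session

There is one attempt and no reset: what is moved stays moved. The work goes in short steps, each a Python script; the robot and the scene stay as the last script left them, time stands still between calls to the robot, and variables do not carry over. Pictures are saved under pics/ and viewed, at most 10 in all, crops included, and the job is handed in when it is done.

```bash
ls; mkdir -p pics
cat > h.py <<'E'
from rig import *
import numpy as np, cv2
def snap(n,f):
    p,d=camera(n); cv2.imwrite(f'pics/{f}.png',p[:,:,::-1]); np.save(f'pics/{f}.npy',d); return p,d
def cloud(n,d,s=None):
    c=camera_params(n);K=c['K'];v,u=np.indices(d.shape)
    P=np.stack([(u-K[0][2])/K[0][0]*d,(v-K[1][2])/K[1][1]*d,d],-1)
    if n=='wrist':
        T=np.array(c['tool_from_camera']);P=P@T[:3,:3].T+T[:3,3];R,t=np.array(s['tcp_rot']),np.array(s['position'])
    else: R,t=np.array(c['rotation']),np.array(c['position'])
    P=P@R.T+t; P[d==0]=np.nan; return P
E
python3 - <<'E'
from h import *
p,d=snap('top','top'); np.save('pics/topP.npy',cloud('top',d))
p2,d2=snap('side','side'); np.save('pics/sideP.npy',cloud('side',d2))
print(camera_params('top'),camera_params('side'),sense())
im=cv2.resize(p[:,:,::-1],(800,600));cv2.imwrite('pics/top_b.png',im)
E
```

```text
pics
{'K': array([[481.60177592,   0.        , 259.96964571],
       [  0.        , 481.60177592, 189.29113638],
       [  0.        ,   0.        ,   1.        ]]), 'position': array([0.40760999, 0.04501648, 1.74455176]), 'rotation': array([[ 0.02160058, -0.99658955,  0.07964102],
       [-0.99971994, -0.02230122, -0.00791834],
       [ 0.00966742, -0.07944767, -0.99679216]])} {'K': array([[399.3015226 ,   0.        , 255.21096632],
       [  0.        , 399.3015226 , 187.43646574],
       [  0.        ,   0.        ,   1.        ]]), 'position': array([-0.1072158 ,  0.6781762 ,  0.75191013]), 'rotation': array([[-0.68280748, -0.41124255,  0.60386548],
       [-0.73053354,  0.39531709, -0.55681698],
       [-0.00973151, -0.82134278, -0.57035194]])} {'time_s': 0.1, 'joint_pos': array([ 1.15308823,  0.46934506, -0.04857164,  1.53353944,  0.02409223,
        1.14101502, -0.08228622]), 'qd': array([-0.00116762, -0.00072237, -0.0016755 , -0.00170667, -0.00045747,
        0.00043437, -0.00112502]), 'joint_efforts': array([ 7.76305460e-04, -5.11517322e+01, -4.69709281e-02, -2.38392001e+01,
        1.08171394e-02,  4.40926829e-03,  4.53124301e-05]), 'position': array([ 0.2557089 , -0.62418377,  0.25539169]), 'tcp_rot': array([[ 9.25354709e-01,  3.79101777e-01, -7.10552180e-04],
       [ 3.79102438e-01, -9.25353382e-01,  1.56827098e-03],
       [-6.29775477e-05, -1.72057900e-03, -9.99998518e-01]]), 'wrist_force': array([-0.22180564,  0.08294894, -0.03674672]), 'ft_torque': array([-0.05577884, -0.00058315,  0.05152138]), 'gripper_force': 0.0, 'finger_gap': 0.08527074743154989}
```

View pics/top_b.png

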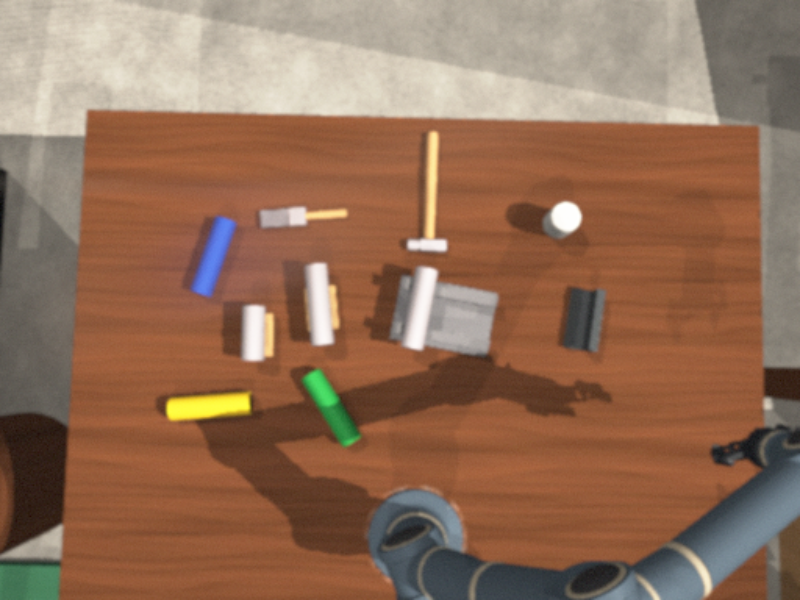

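View pics/side.png

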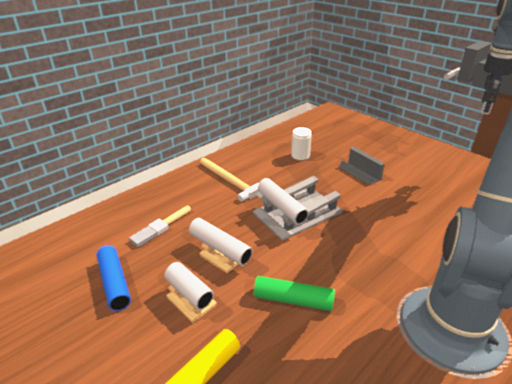

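```bash
cat >> h.py <<'E'
def fit(P,box,zmin,zmax):
    """minAreaRect of points in box (x0,x1,y0,y1) with z in range: centre, sides, angle of long side (mod pi), median top z"""
    Q=P.reshape(-1,3);x0,x1,y0,y1=box
    m=(Q[:,0]>x0)&(Q[:,0]<x1)&(Q[:,1]>y0)&(Q[:,1]<y1)&(Q[:,2]>zmin)&(Q[:,2]<zmax)
    Q=Q[m]; c,(w,h),a=cv2.minAreaRect((Q[:,:2]*1000).astype(np.float32))
    A=np.radians(a)+(0 if w>h else np.pi/2)
    C=np.cov((Q[:,:2]).T);e,V=np.linalg.eigh(C);v=V[:,1];pa=np.arctan2(v[1],v[0])%np.pi
    return dict(n=len(Q),c=np.round(c,1),wh=np.round(sorted((w,h)),1),ang=round(np.degrees(A)%180,1),pca=round(np.degrees(pa),1),mean=np.round(Q.mean(0)*1000,1),ztop=round(np.percentile(Q[:,2],95)*1000,1))
E
python3 - <<'E'
from h import *
for cam in('top','side'):
    P=np.load(f'pics/{cam}P.npy')
    if cam=='top':
        for n,(u,v) in dict(long=(319,303),short=(254,332),first=(420,308),cr=(458,315),chL=(578,318),chR=(598,320),tab=(520,400),hamhead=(427,245)).items():
            print(n,np.round(P[int(v*.64),int(u*.64)]*1000))
        B={}
        for n in('long','short','first','cr','chL'):
            pass
    np.set_printoptions(suppress=True)
P=np.load('pics/topP.npy')
def box(u0,u1,v0,v1):
    s=.64;Q=P[int(v0*s):int(v1*s),int(u0*s):int(u1*s)].reshape(-1,3);return (np.nanmin(Q[:,0]),np.nanmax(Q[:,0]),np.nanmin(Q[:,1]),np.nanmax(Q[:,1]))
for n,b,z in (('long',(295,345,255,352),(.06,.1)),('short',(235,280,298,368),(.06,.1)),('first',(400,440,260,355),(.075,.12)),('plate',(385,505,260,365),(.004,.12)),('chbar',(555,615,280,358),(.05,.08)),('chall',(555,615,280,358),(.006,.08))):
    print(n,fit(P,box(*b),*z))
E
```

```text
long [523. 225.  81.]
short [454. 367.  82.]
first [514.   4.  94.]
cr [506. -89.  12.]
chL [ 505. -364.    9.]
chR [ 500. -397.   63.]
tab [ 312. -233.    2.]
hamhead [667. -13.  20.]
long {'n': 714, 'c': array([518.8, 229.5]), 'wh': array([ 49.3, 181. ]), 'ang': np.float64(6.9), 'pca': np.float64(6.8), 'mean': array([518.1, 228.4,  74.6]), 'ztop': np.float64(83.6)}
short {'n': 479, 'c': array([451.5, 373.8]), 'wh': array([ 50.2, 118.5]), 'ang': np.float64(1.7), 'pca': np.float64(0.3), 'mean': array([450.6, 372.2,  74.8]), 'ztop': np.float64(84.2)}
first {'n': 755, 'c': array([516.4,  17.1]), 'wh': array([ 73.1, 180.3]), 'ang': np.float64(170.8), 'pca': np.float64(172.1), 'mean': array([515.6,   6.9,  90.2]), 'ztop': np.float64(98.9)}
plate {'n': 3068, 'c': array([514.8, -56.6]), 'wh': array([245.8, 279.8]), 'ang': np.float64(90.1), 'pca': np.float64(82.0), 'mean': array([506. , -50.9,  39.5]), 'ztop': np.float64(95.2)}
chbar {'n': 262, 'c': array([ 498.1, -394. ]), 'wh': array([ 23.9, 140.4]), 'ang': np.float64(170.4), 'pca': np.float64(171.8), 'mean': array([ 497.7, -393. ,   62.9]), 'ztop': np.float64(70.5)}
chall {'n': 785, 'c': array([ 504.8, -382.5]), 'wh': array([137.7, 181. ]), 'ang': np.float64(179.8), 'pca': np.float64(175.5), 'mean': array([ 500.1, -376.3,   32.5]), 'ztop': np.float64(68.2)}
```

```bash
cat >> h.py <<'E'
from scipy.optimize import least_squares
def tool(a,tilt=0.):
    R=np.array([[np.cos(a),np.sin(a),0],[np.sin(a),-np.cos(a),0],[0,0,-1.]])
    x=R[:,0]; return cv2.Rodrigues(-x*tilt)[0]@R   # tilt: rotate about +x(tube axis) by -tilt
def cyl(P,c0,a0,L,zlo):
    """known-radius tube near c0 (m), axis angle a0: centre, angle, length seen, rms"""
    Q=P.reshape(-1,3);Q=Q[np.isfinite(Q[:,0])]
    c=np.array(c0,float);a=a0
    for it in range(3):
        u=np.array([np.cos(a),np.sin(a),0]);n=np.array([-u[1],u[0],0]);D=Q-c
        m=(abs(D@u)<L/2+.02)&(abs(D@n)<.028)&(Q[:,2]>zlo)&(Q[:,2]<c[2]+.04)
        S=Q[m]
        def f(p):
            u=np.array([np.cos(p[2]),np.sin(p[2]),0]);n=np.array([-u[1],u[0],0]);D=S-c
            return np.hypot(D@n-p[0],D[:,2]-p[1])-.025
        r=least_squares(f,[0,0,a],loss='soft_l1',f_scale=.002)
        a=r.x[2];u=np.array([np.cos(a),np.sin(a),0]);n=np.array([-u[1],u[0],0])
        c=c+n*r.x[0]+np.array([0,0,r.x[1]])
        s=(S-c)@u;s=s[abs(r.fun)<.004];lo,hi=np.percentile(s,[.5,99.5]);c=c+u*(lo+hi)/2
    return c,a,hi-lo,np.median(abs(r.fun)),len(S)
def look(p,a,f):
    movep(p,tool(a)); s=sense(); pic,d=snap('wrist',f); P=cloud('wrist',d,s); np.save(f'pics/{f}P.npy',P); return P
E
python3 - <<'E'
from h import *
P=np.load('pics/topP.npy')
print('top',cyl(P,[.518,.226,.055],.12,.18,.05),cyl(P,[.45,.37,.055],.02,.12,.05),cyl(P,[.515,.007,.071],-.14,.18,.06))
print(camera_params('wrist'))
P=look([.49,-.37,.30],-.14,'w1'); print(fit(P,(.40,.60,-.45,-.30),.05,.08),fit(P,(.40,.60,-.45,-.28),.006,.08))
P=look([.50,-.03,.34],-.14,'w2'); print(cyl(P,[.515,.005,.071],-.14,.18,.06),sense()['time_s'])
E
python3 -c "
import cv2,numpy as np
cv2.imwrite('pics/w12.png',cv2.resize(np.hstack([cv2.imread(f'pics/w{i}.png') for i in(1,2)]),(800,300)))"
```

```text
top (array([0.51827256, 0.23014041, 0.05445724]), np.float64(0.11801563874466103), np.float64(0.17757255729823962), np.float64(0.0019069739463827059), 734) (array([0.45132148, 0.37477352, 0.05485145]), np.float64(0.02389163793621782), np.float64(0.11777509875420765), np.float64(0.00200461110161676), 502) (array([0.51429925, 0.00514441, 0.07053268]), np.float64(-0.16680344660790627), np.float64(0.17630202071375872), np.float64(0.0017749683200545575), 749)
{'K': array([[311.13619396,   0.        , 252.80049417],
       [  0.        , 311.13619396, 185.28068943],
       [  0.        ,   0.        ,   1.        ]]), 'tool_from_camera': array([[ 1.39693299e-04, -9.60969587e-01, -2.76653996e-01,
         7.01234118e-02],
       [ 9.99999797e-01, -3.78629884e-05,  6.36457285e-04,
        -1.75441148e-04],
       [-6.22091041e-04, -2.76654029e-01,  9.60969386e-01,
        -1.17127635e-01],
       [ 0.00000000e+00,  0.00000000e+00,  0.00000000e+00,
         1.00000000e+00]])}
{'n': 2160, 'c': array([ 498.1, -395.7]), 'wh': array([ 20.2, 139.6]), 'ang': np.float64(171.8), 'pca': np.float64(171.8), 'mean': array([ 502.4, -396. ,   63.3]), 'ztop': np.float64(64.8)} {'n': 4276, 'c': array([ 501.5, -374.1]), 'wh': array([ 64. , 140.1]), 'ang': np.float64(171.8), 'pca': np.float64(172.1), 'mean': array([ 505.3, -378.7,   39.7]), 'ztop': np.float64(64.5)}
(array([0.51552782, 0.00418207, 0.07026568]), np.float64(-0.17013293047443687), np.float64(0.17791487392389257), np.float64(0.00041030798865839685), 6121) 2.8
```

View pics/w12.png

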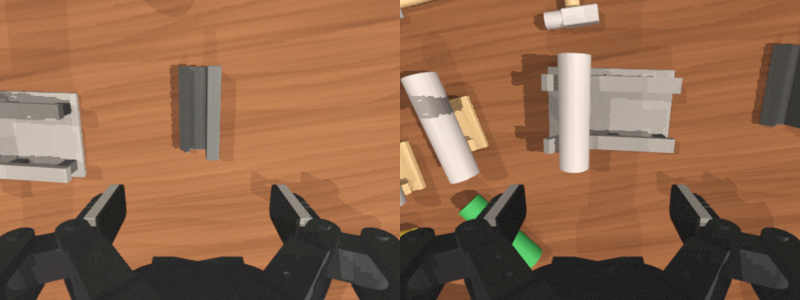

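```bash
cat >> h.py <<'E'
YAW=-.170; CX=np.array([np.cos(YAW),np.sin(YAW),0]); CY=np.array([-CX[1],CX[0],0])
FIRST=np.array([.5155,.0042,0]); ORG=FIRST-.047*CY
def cr(x,y,z): return ORG+x*CX+y*CY+np.array([0,0,z])
def st(): s=sense(); print('t',round(s['time_s'],2),'p',np.round(s['position'],4),'F',np.round(s['wrist_force'],1),'gap',round(s['finger_gap'],4),'gf',round(s['gripper_force'],1))
E
python3 - <<'E'
from h import *
P=look([.49,.225,.30],.118,'w3'); c,a,L,e,n=cyl(P,[.518,.229,.055],.118,.18,.045); print(c,a,L,e)
c[2]=.055
if abs(L-.18)<.01 and e<.002:
    up=[0,0,.08]
    movep(c+up,tool(a)); move_l(c+[0,0,.012],feed=.12); st()
    command_gripper(.03,50); st()
    move_l(c+[0,0,.13],feed=.12); st()
    p=cr(0,-.028,.0772)  # 25 mm up the bed
    movep(p+[0,0,.065],tool(YAW)); st()
    snap('wrist','w4')
E
```

```text
[0.51940491 0.22908527 0.0542926 ] 0.12248382150070047 0.17784543669765732 0.00038356792585999763
t 5.28 p [0.52   0.2295 0.0679] F [ 0.1 -0.3  0.1] gap 0.0852 gf 0.0
t 5.71 p [0.5199 0.2289 0.0681] F [-1.3 -0.8  4.9] gap 0.0485 gf 51.0
t 6.84 p [0.5187 0.2287 0.1839] F [-1.  -0.7 -6.8] gap 0.0484 gf 52.6
t 8.0 p [ 0.5038 -0.0676  0.1426] F [ 0.6  1.  -6. ] gap 0.0478 gf 52.6
```

Run:
```python
from h import *
p=cr(0,-.028,.0772)
move_l(p+[0,0,.022],feed=.1); print(move_l(p+[0,0,.007],feed=.02,until_force=4)); st()
print('tcp above nominal centre', sense()['position']-p)
command_gripper(.060); st()
sleep(.1); move_l(np.array(sense()['position'])+[0,0,.16],feed=.08); st()
q=cr(-.02,-.03,.34); P=look(q,YAW,'w5')
for n,y,z in(('first',.047,.071),('long',-.003,.075)):
    c,a,L,e,k=cyl(P,cr(0,y,z),YAW,.18,.06); D=c-cr(0,y,z); print(n,D@CX,D@CY,D[2],a-YAW,L,e)
```

```text
True
t 9.14 p [ 0.503  -0.0698  0.0906] F [-0.3  0.   3.6] gap 0.0482 gf 53.9
tcp above nominal centre [ 2.19062454e-04 -9.33607966e-05  1.34225511e-02]
t 9.42 p [ 0.5014 -0.0696  0.0892] F [ 0.8  0.3 -0.8] gap 0.0603 gf 0.5
t 11.67 p [ 0.5012 -0.0695  0.2488] F [0.9 0.3 0.6] gap 0.06 gf 0.0
first -0.0001867124528604204 -0.0002045144225194229 -0.0007373354460112752 -0.0008318139234058386 0.17779876286100066 0.00044396877369580826
long -0.0002494508659712197 0.0005203436114688982 -0.00035484074722805237 -0.00014449323991524987 0.1777994561451271 0.0004607337389058424
```

View pics/w5.png

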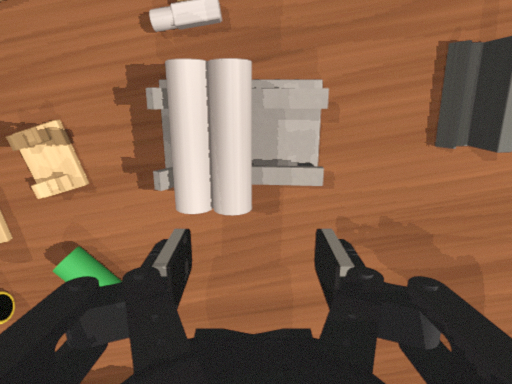

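```bash
cat >> h.py <<'E'
T=np.radians(5); BZ=np.sin(T)*CY+np.array([0,0,np.cos(T)]); BY=np.cos(T)*CY-np.array([0,0,np.sin(T)])
E
python3 - <<'E'
from h import *
g=np.array([.4981,-.3957,.050]);a=-.143
movep(g+[0,0,.10],tool(a)); move_l(g+[0,0,.007],feed=.12); st()
command_gripper(.005,70); st(); dz=np.array(sense()['position'])-g; print(dz)
move_l(g+[0,0,.15],feed=.15)
G=cr(0,-.019,.052)-.057*BY+.050*BZ+.007*BZ
R=tool(YAW,T)
movep(G-.016*BY+.06*BZ,R); st()
move_l(G-.016*BY+.012*BZ,feed=.08); print(move_l(G-.016*BY-.004*BZ,feed=.015,until_force=4)); st()
D=np.array(sense()['position'])-G;print(D@BY,D@BZ)
snap('side','s2')
E
python3 -c "
import cv2
cv2.imwrite('pics/s2c.png',cv2.resize(cv2.imread('pics/s2.png')[130:270,220:400],None,fx=4,fy=4))"
```

```text
t 14.52 p [ 0.4987 -0.396   0.0578] F [0.5 0.7 0.3] gap 0.0599 gf 0.0
t 14.96 p [ 0.4985 -0.3962  0.0578] F [-1.   0.8  4.6] gap 0.019 gf 69.5
[ 0.00035743 -0.00047505  0.00783454]
t 17.12 p [ 0.4941 -0.1241  0.175 ] F [ 0.3  0.4 -3.7] gap 0.0189 gf 68.5
True
t 18.63 p [ 0.4928 -0.1276  0.1156] F [-1.1  0.7  4.7] gap 0.0192 gf 69.6
-0.016004470749983554 0.00041053374091580227
```

View pics/s2c.png

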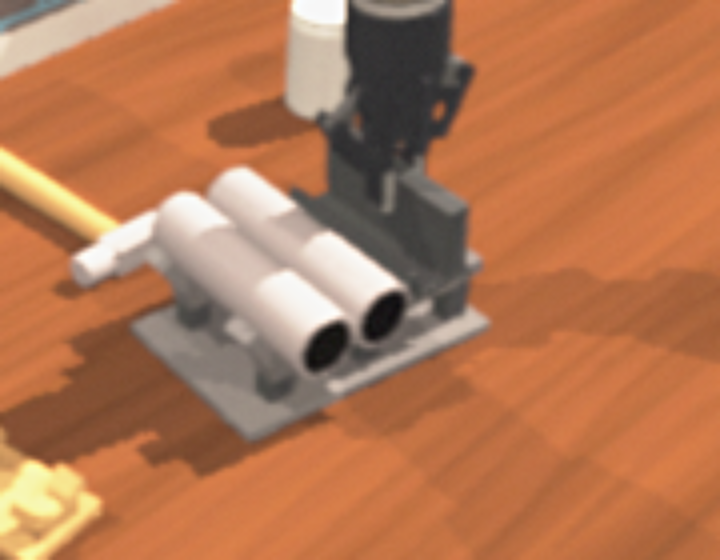

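The crop shows the chock on the bed behind the long tube (bar at about 430,220), nose still short of the tube. Next I slide it in.

Run:
```python
from h import *
G=cr(0,-.019,.052)-.057*BY+.057*BZ
p0=np.array(sense()['position']); b=(p0-G)@BZ
print(move_l(G-.003*BY+(b-.0003)*BZ,feed=.03)); st()
print(move_l(G+.005*BY+(b-.0003)*BZ,feed=.01,until_force=4)); st()
D=np.array(sense()['position'])-G;print(D@BY,D@BZ)
command_gripper(.045); st()
move_l(np.array(sense()['position'])+.10*BZ,feed=.12); 
P=look(cr(-.02,-.03,.34),YAW,'w6')
for n,y,z in(('first',.047,.071),('long',-.003,.075)):
    c,a,L,e,k=cyl(P,cr(0,y,z),YAW,.18,.06); D=c-cr(0,y,z); print(n,D@CX,D@CY,D[2],a-YAW,L,e)
D=P-ORG; C=np.stack([D@CX,D@CY,P[...,2]],-1)
r=fit(C,(-.12,.12,-.12,-.04),.108,.13); print(r)
print('expected bar top', (cr(0,-.019,.052)-.057*BY+.064*BZ-ORG)@CY, (cr(0,-.019,.052)-.057*BY+.064*BZ)[2]); st()
```

```text
False
t 19.27 p [ 0.4958 -0.1141  0.1144] F [1.2 2.1 3.2] gap 0.0188 gf 69.6
True
t 19.64 p [ 0.4958 -0.1138  0.1143] F [-1.   1.   2.3] gap 0.0193 gf 69.5
-0.0019041885694313521 0.00041105221465969385
t 20.01 p [ 0.4963 -0.1139  0.1144] F [ 0.5 -0.3 -0. ] gap 0.0453 gf 0.0
first -5.123768741198894e-05 -0.00023324734446095554 -0.0007654529616258482 -0.0006465242700993412 0.17788378992801024 0.00045824700786483916
long -0.0002645508084379075 0.0002212410354806088 -0.00041267721502183385 0.00025668821256633056 0.1775160043975437 0.0004627637757642321
{'n': 2383, 'c': array([  0.8, -72.1]), 'wh': array([ 20.1, 139.2]), 'ang': np.float64(179.9), 'pca': np.float64(180.0), 'mean': array([  4.9, -71.8, 120. ]), 'ztop': np.float64(121.5)}
expected bar top -0.07020513025537937 0.12072433801448823
t 21.63 p [ 0.4821 -0.0685  0.3388] F [ 0.2 -0.2 -0.9] gap 0.0451 gf 0.0
```

The chock is flat and aligned, but the fit puts it about 2 mm short of contact, so I regrip and push it snug.

Run:
```python
from h import *
R=tool(YAW,T); p=np.array([.4963,-.1139,.1144]); G=cr(0,-.019,.052)-.057*BY+.057*BZ
movep(p+.06*BZ,R); move_l(p,feed=.1); command_gripper(.005,40); sleep(.2); st()
p0=np.array(sense()['position'])
for k in range(1,7):
    move_l(p0+.001*k*BY-.0002*BZ,feed=.01); sleep(.1); s=sense(); F=s['wrist_force']
    print(k,np.round([(s['position']-G)@BY*1e3,F@BY,F@BZ],2))
    if F@BY<-9: break
command_gripper(.045); move_l(np.array(sense()['position'])+.10*BZ,feed=.12)
P=look(cr(-.02,-.03,.34),YAW,'w7')
for n,y,z in(('first',.047,.071),('long',-.003,.075)):
    c,a,L,e,k=cyl(P,cr(0,y,z),YAW,.18,.06); D=c-cr(0,y,z); print(n,D@CX,D@CY,D[2],a-YAW)
D=P-ORG; C=np.stack([D@CX,D@CY,P[...,2]],-1)
print(fit(C,(-.12,.12,-.12,-.04),.108,.13)); st()
```

```text
t 23.65 p [ 0.4969 -0.114   0.1152] F [-0.7  0.4  6.1] gap 0.0194 gf 40.9
1 [-1.29 -3.06  5.59]
2 [-0.71 -3.35  5.52]
3 [-0.53 -6.24  4.98]
4 [-0.46 -6.71  5.54]
5 [-0.38 -8.8   7.4 ]
6 [ -0.26 -10.99   6.71]
first -0.0001353769987217581 -0.00022207672845738456 -0.0007573538997584783 -0.0002593803999456634
long -0.00023864394816219164 0.00024746957287175627 -0.0003991672633017612 -0.0003180325362966141
{'n': 2380, 'c': array([  0.5, -70.9]), 'wh': array([ 20.1, 139.6]), 'ang': np.float64(0.1), 'pca': np.float64(180.0), 'mean': array([  4.8, -70.6, 119.9]), 'ztop': np.float64(121.3)}
t 27.77 p [ 0.4821 -0.0685  0.3388] F [-0.1  0.1 -0.7] gap 0.0446 gf 0.0
```

Run:
```python
from h import *
command_gripper(.085)
P=look([.42,.372,.30],.02,'w8'); c,a,L,e,n=cyl(P,[.451,.374,.055],.02,.12,.045); print(c,a,L,e)
c[2]=.055
assert abs(L-.12)<.01 and e<.002
movep(c+[0,0,.08],tool(a)); move_l(c+[0,0,.012],feed=.12); st()
command_gripper(.03,40); st()
move_l(c+[0,0,.17],feed=.12)
p=cr(0,.0263,.116)
movep(p+[0,0,.075],tool(YAW)); st()
move_l(p+[0,0,.022],feed=.1); print(move_l(p+[0,0,.008],feed=.015,until_force=3)); st()
print(sense()['position']-p)
```

```text
[0.45220389 0.3739282  0.05430809] 0.022054386944742675 0.11823712507207637 0.0003931564480770186
t 31.36 p [0.4526 0.3747 0.068 ] F [-0.2 -0.2  0.3] gap 0.0848 gf 0.0
t 31.78 p [0.4526 0.3737 0.068 ] F [-0.7 -1.5  5.1] gap 0.0488 gf 40.8
t 34.72 p [ 0.5124 -0.0143  0.1913] F [ 0.   0.7 -4.3] gap 0.0486 gf 42.0
True
t 36.02 p [ 0.512  -0.0163  0.1295] F [ 0.9 -0.6  5. ] gap 0.049 gf 42.7
[-7.66153371e-06 -1.30713862e-04  1.35145198e-02]
```

Contact came at the expected height; the next step is a gentle release and a check.

Run:
```python
from h import *
command_gripper(.056); st(); sleep(.2); command_gripper(.066)
move_l(np.array(sense()['position'])+[0,0,.10],feed=.1)
P=look(cr(-.02,0,.36),YAW,'w9')
for n,y,z,L,zl in(('first',.047,.071,.18,.06),('long',-.003,.075,.18,.06),('short',.026,.116,.12,.105)):
    c,a,L,e,k=cyl(P,cr(0,y,z),YAW,L,zl); D=c-cr(0,y,z); print(n,D@CX,D@CY,D[2],a-YAW,L,e)
D=P-ORG; C=np.stack([D@CX,D@CY,P[...,2]],-1)
print(fit(C,(-.12,.12,-.12,-.04),.108,.13)); st()
```

```text
t 36.26 p [ 0.5105 -0.0164  0.1282] F [-0.3  0.3 -0.8] gap 0.0562 gf 0.0
first -0.0002855079623704574 -0.00012431497945037168 -0.000697666916825504 -0.0010742721884511308 0.17895378525007527 0.00040126569001150414
long -0.00033140372670178856 -5.60755104345504e-05 -0.0004546446760384376 0.0011804122632018965 0.1781127870413607 0.0004919325703676598
short -0.0006027138181283275 -0.00018639613985603257 -0.000441610157731101 0.00010607447954213978 0.11833962271183004 0.0003913166686062772
{'n': 2211, 'c': array([  1.3, -70.8]), 'wh': array([ 20.3, 138.6]), 'ang': np.float64(0.0), 'pca': np.float64(179.9), 'mean': array([  5. , -70.2, 119.7]), 'ztop': np.float64(121.4)}
t 38.52 p [ 0.4872 -0.0387  0.3588] F [-0.9  0.1 -1. ] gap 0.0659 gf 0.0
```

View pics/w9.png

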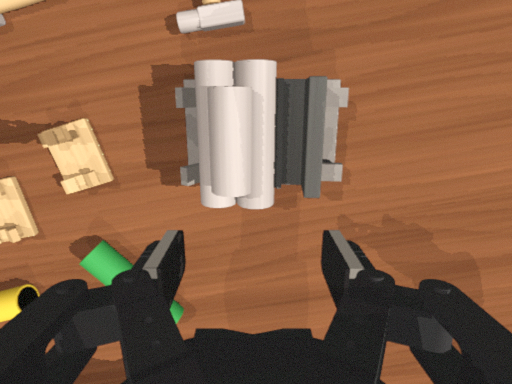

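The picture shows the short tube at (232,140) in the groove between the long ones, with the chock at (300,135) snug behind them.

```bash
python3 -c "
from rig import *
print(finish_job())"
```

```text
the job is handed in; nothing more can be done
None
```

The stack is built and handed in at about 38.5 s of the 66 s: the last wrist-camera fit put all three tubes within 1 mm of their seats and the chock within about 1 mm of its place; the hand-in call returned no verdict.

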